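Raise the bench work light to its second stop and hold it

TASK

Get light on the bench: swing the steel hold-down bar well clear of the work light's head, then squeeze the round release button on the side of the head and pull the head straight up, past the mast's first stop, all the way to its second stop. The mast sinks when let go, so finish holding the head up at the second stop with the button still squeezed in, and leave the other things on the bench where they are.

Things in the scene. Friction and masses are not known exactly. Their poses are not given: they have to be found in the camera images.
- mast: Work light, bolted to the bench (place and yaw vary). Origin: on the mast axis at the underside of its dark steel base plate (185 x 110 x 12 mm, x -75 to +110 mm); z up. A fixed outer tube (35 mm wide; top collar 44 mm wide, its top 105 mm up) stands on the axis; a middle, then a top section slide straight up out of it. A 16 mm post stands at x +70 mm.
- head_grip (a point): Centre of the lamp head (139 mm above the mast's origin when down): a grey block 56 (x, LED panel and fins make it 71) by 32 (y) by 50 mm high on the top section; axes as the mast, LEDs to -x. Grip it from above across y, one pad on the button (+y), the other on the flat -y face: 40 mm over both, 34 mm with the button in. Underside 9 mm above the collar.
- button_face (a point): Centre of the outer face of the release button: black, 18 mm across, 8 mm proud of the head's +y face, pushed in towards -y.
- bar_tab (a point): Middle of the upright steel pin (10 mm wide, 30 mm tall) at the free end of the hold-down bar, by which it is pushed. The pin stands on the bar's top face; this point is 15 mm above the bar's top and 191 mm above the mast's origin.
- bar_hinge (a point): On the bar's vertical hinge axis, at mid-thickness of the bar: mast x +70 mm, y 0, 172 mm up.
- bar (a joint): Angle (rad) of the hold-down bar: flat dark steel, 14 mm wide, 8 mm thick, underside 4 mm above the head, pin 110 mm from the hinge. At 0 it lies over the head from the hinge to the mast's -x and blocks the head's way up; growing values swing its free end level to the mast's -y side (without button), stop at 1.7. It stays where left; about 1 N at the pin moves it.
- button (a joint): How far the release button is in (m), 0 out to 0.006 fully in. Spring: about 2.5 N to start, 7 N fully in. The mast is locked down unless the button is in by more than about 4 mm; the button rises with the head.
- top_section (a joint): How far (m) the top section with the head is drawn out of the middle section: 0 down, 0.06 at its end. It comes out first; its end is the mast's first stop.
- mid_section (a joint): How far (m) the middle section is drawn out of the outer tube: 0 down, 0.06 at its end. It follows after the first stop; its end is the mast's second stop, where the head is 120 mm higher than at the start. Drawing the mast out takes about 3 to 6 N; it sinks back under its own weight when let go, to rest on its catch with the top section 18 mm out.
- mug: Bystander: white ceramic mug, 82 mm wide, 95 mm tall, handle at +y, pencils to 175 mm. Origin: centre of underside.
- dispenser: Bystander: bit dispenser, grey box 75 x 65 x 90 mm with a push button on top (to 100 mm) and a tray at -x (to -65 mm). Origin: underside.
- driver: Bystander: cordless impact driver standing on its battery (115 x 74 mm), 203 mm tall, nose to -x (to -105 mm). Origin: centre of the battery's underside.
- clamp: Bystander: aluminium C-clamp lying flat, about 110 x 190 x 20 mm. Origin: underside, inside the C.
- tape: Bystander: tape measure, 68 x 36 x 64 mm. Origin: centre of underside.
- offcut: Bystander: wood offcut, 60 x 130 x 18 mm. Origin: centre of underside.
- screwdriver: Bystander: screwdriver lying on the mat, about 200 mm long along its x. Origin: underside.

How it is judged (in metres and radians):
On the way, in this order (a step that is already met when the one before it is completed fails the run):
1. the hold-down bar is swung well clear of the lamp head (more than 1.0 rad) while the mast is still down (value of joint bar above 1 rad and value of joint top_section below 0.008 m), for 0.1 s.
2. the release button is squeezed in (more than 3.5 mm) with the mast still down (value of joint button above 0.0035 m and value of joint top_section below 0.008 m), for 0.05 s.
3. the mast is drawn out past its first stop with the button in (value of joint top_section above 0.05 m and value of joint mid_section above 0.01 m and value of joint button above 0.003 m), for 0.05 s.
At the end, for the whole second after the job is handed in: The gripper still holds the lamp head, button in by more than 3 mm, steady (under 20 mm/s), at the second stop: both sections out to within 6 mm of their 60 mm, the head at least 112 mm above its start; the hold-down bar is still swung more than 1.0 rad away (value of joint each of top_section, mid_section above 0.054 m and value of joint button above 0.003 m and value of joint bar above 1 rad and z of head_grip in the frame of mast above 0.251 m and contact force between the fingers and mast above 2 N and velocity of joint top_section between -0.02 and 0.02 m/s and velocity of joint mid_section between -0.02 and 0.02 m/s); the arm keeps its last pose, push and grip.
It fails at once if one of the seven bystanders is knocked or moved by more than 30 mm (distance of any of mug, dispenser, driver, clamp, tape, offcut, screwdriver from where it was at the start of the episode above 0.03 m).
It also fails if it takes over 45 s, if anything falls off the work surface, if the arm or the gripper's body presses on something with over 40 N, if the wrist force passes 120 N, or if a joint passes its speed limit or range.

ROBOT

A 7-joint arm with a two-finger parallel gripper is mounted at the origin on the work surface. World frame = base frame: x ahead of the robot, y to its left, z up, the work surface at z = 0. Lengths are in mm, angles in rad, forces in N, time in s.
With the tool pointing down it reaches from about 425 to 875 mm from the base axis. Payload 4.7 kg.
Tool frame: the origin (TCP) lies on the mounting face of the last link; the fingertips stand 182 mm ahead of it and the grasp point (between the pads) lies 164 mm ahead of it (robot.tip_reach is the z of the fingertips in the tool frame, in mm); z points along the fingers, y is the line along which they close (so a half turn about z gives the same grasp; the last joint's range is limited). The gripper opens to 87 mm and grips with 3 to 60 N. Pads are 19 mm wide; open, the fingers measure 117 mm over their backs; the gripper's body (75 mm by 190 mm) begins 51 mm behind the grasp point.
Start: joints at [-1.1, 0.321, -0.07, 1.45, 0.023, 1.371, -0.057], TCP at [286.716, 583.353, 404.787] pointing down, gripper open.
Joint ranges: [-2.86, 2.86], [-0.3, 2.09], [-1.38, 1.24], [0.06, 2.45], [-1.56, 4.7], [0.09, 2.05], [-2.69, 2.69]. Speed limits (rad/s): [2.57, 2.57, 3.14, 3.14, 3.14, 3.14, 3.14].

INTERFACE

Orientations are given as a rotation vector (axis times angle).
In Python, from workcell import robot gives the robot as it stands. The module is installed in compiled form; this text tells all that it offers.
- The arm moves only by the tool drive_tool, never from a script. Its argument "commands" is one flat list of numbers, 7 for each row, row after row: the shift along the tool's x, y, z in m, then the turn, a rotation vector about the tool's x, y, z in rad, then the opening in per cent of the stroke, from 0 (shut) to 100 (fully open). In form: [x, y, z, rx, ry, rz, fingers, x, y, z, rx, ry, rz, fingers, ...]. A call has exactly 5 rows; each row shifts and turns the commanded pose from where the row before left it, along the tool's axes as they then stand; what a row does not reach is not made up. A row lasts 1/8 s, in which the tool goes at most 62.5 mm and 10.7 degrees, less where a joint would pass 70% of its speed; a pose out of reach is approached as far as the arm can. A call is refused whole if a number of a shift passes 0.0625 or a number of a turn 0.188, either way. A call with a gripper value outside its range is refused whole. The fingers move at their own pace and stop on an object; the grip force is fixed at half the most. Time passes only in rows, so rows that do not move let the fingers close, or fill a call up. It gives the time, the measured TCP pose, the force, the opening and the grip force at its end, in the units of the state.
- robot.sense(): the state, without advancing time (a new reading comes with each control period).
- robot.snapshot(name): name is "side" or "top" or "wrist"; returns a dict with "color" (384x512x3 uint8, blue, green, red), "fx", "fy", "cx", "cy" (pixels), "dist" ([k1, k2, p1, p2, k3] as OpenCV has them; the pictures are not rectified), "R" (3x3) and "t" (3): a world point X has camera coordinates R X + t. Camera axes: x right, y down, z forward; pixel columns grow to the right and rows downward; lengths in mm; the calibration is good to about 2 mm. A picture is of the moment at which its call begins. There is no depth.
- robot.hand_in(): hands the job in; it is judged then, once.
The state is a dict: "time_s": time; "joint_positions": joint angles; "joint_velocities": joint speeds; "tau": joint torques, N m; "ee_pos": TCP position; "eef_rot": TCP orientation; "wrist_force": force on the tool from outside, world axes, zero at the start; "moment": the same for the moment, N m; "gripper_width": finger opening in mm; "gripper_force": force on a finger pad.
Only numpy, scipy, OpenCV 4.12 (cv2) and the standard library are available. Lean on these libraries where they do the work, as an engineer would, in place of code of your own. Each camera call takes 0.05 s, during which the arm holds its last target. There are 200 camera calls.

## Working session

There is one attempt and no reset: what is moved stays moved. The work goes in short steps, Python scripts to look and compute and a tool call to move; the robot and the scene stay as the last step left them, time stands still between calls to the robot, and variables do not carry over. Pictures are saved under pics/ and viewed, at most 10 in all, crops included, and the job is handed in when it is done.

Besides the shell and the picture viewer there is one more tool, called after "Emit:" by a JSON object that holds its "op" and its "data". drive_tool: Moves the arm, as the interface text tells. Its arguments: {"type":"object","properties":{"commands":{"type":"array","items":{"type":"number"}}},"required":["commands"]}

```bash
mkdir -p pics; cat > h.py <<'E'
from workcell import robot
import numpy as np, cv2, pickle
from scipy.spatial.transform import Rotation as Ro
def K(s): return np.array([[s['fx'],0,s['cx']],[0,s['fy'],s['cy']],[0,0,1.]])
def ray(s,uv):
    p=cv2.undistortPoints(np.array([[uv]],float),K(s),np.array(s['dist'],float))[0,0]
    R=np.array(s['R']);d=R.T@np.array([p[0],p[1],1]);return -R.T@np.array(s['t']),d/np.linalg.norm(d)
def onz(s,uv,z):
    c,d=ray(s,uv);return c+d*(z-c[2])/d[2]
def proj(s,X):
    return cv2.projectPoints(np.array(X,float).reshape(-1,1,3),cv2.Rodrigues(np.array(s['R'],float))[0],np.array(s['t'],float),K(s),np.array(s['dist'],float))[0][:,0]
def tri(a,b):
    (c1,d1),(c2,d2)=a,b
    A=np.stack([d1,-d2],1);l=np.linalg.lstsq(A,c2-c1,rcond=None)[0]
    p,q=c1+l[0]*d1,c2+l[1]*d2;return (p+q)/2,np.linalg.norm(p-q)
E
python3 - <<'E'
from h import *
S={n:robot.snapshot(n) for n in("side","top","wrist")}
pickle.dump(S,open('s0.pkl','wb'))
for n in ("side","top"): cv2.imwrite(f'pics/{n}0.png',cv2.resize(S[n]['color'],(800,600),interpolation=cv2.INTER_CUBIC))
for n in S: print(n,-np.array(S[n]['R']).T@S[n]['t'],S[n]['fx'])
s=robot.sense();print(s['time_s'],s['ee_pos'],s['eef_rot'],s['gripper_width'],s['wrist_force'])
print(Ro.from_rotvec(s['eef_rot']).as_matrix().round(3))
E
```

```text
side [ 153.60851472 -538.64229063  865.53622064] 382.98832772017755
top [ 542.07364074   33.60485974 1438.78234532] 480.78539447656317
wrist [215.21870326 618.13903281 384.21344561] 264.27942490780754
0.15 [286.63737192 583.21892185 403.93733895] [-7.11119536e-01 -3.05981338e+00  2.21576779e-03] 87.09103771445436 [ 0.7082437   0.5938975  -0.22962799]
[[-0.898  0.441 -0.001]
 [ 0.441  0.898 -0.001]
 [-0.    -0.001 -1.   ]]
```

View pics/side0.png

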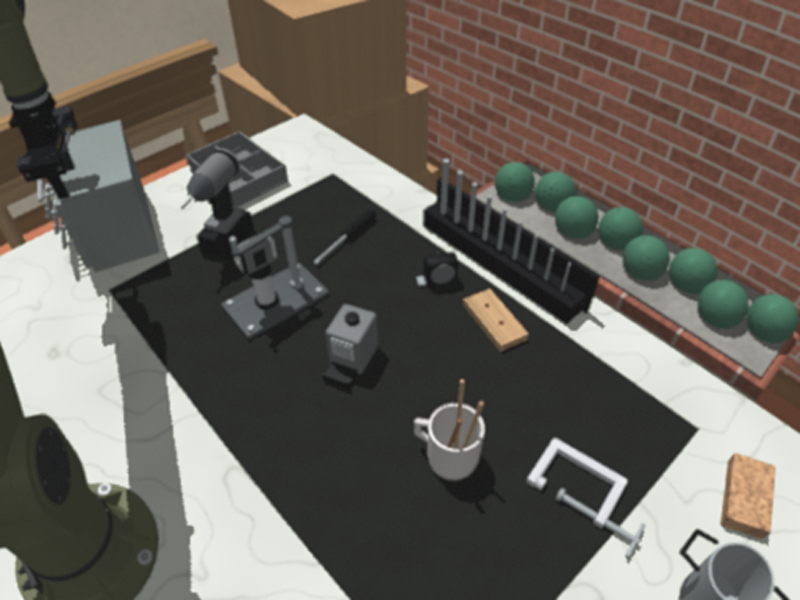

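View pics/top0.png

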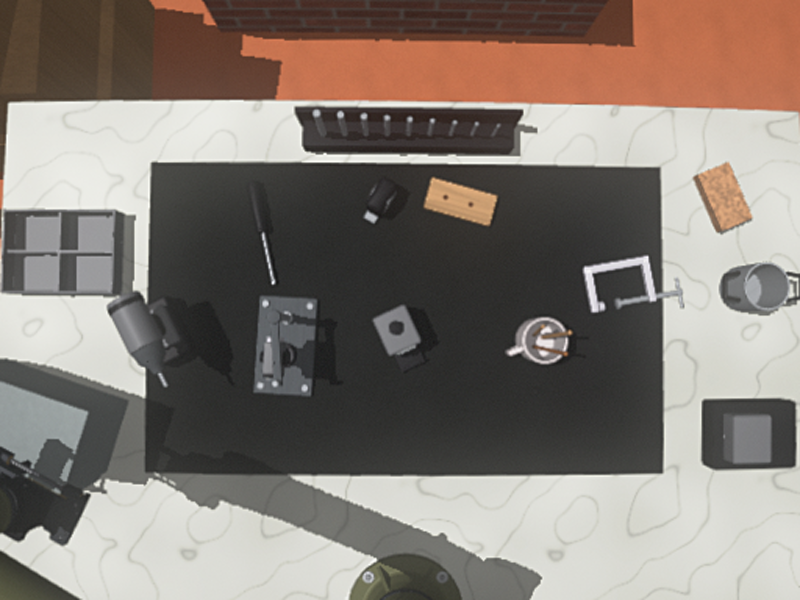

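Side: mast base around (275,295), post (290,240), head (258,260). Top: base plate (255–318, 296–396), head about (270,355). I'll zoom in on both.

```bash
python3 - <<'E'
from h import *
S=pickle.load(open('s0.pkl','rb'))
a=S['side']['color'][125:225,125:225];b=S['top']['color'][175:265,150:240]
f=lambda i:cv2.convertScaleAbs(cv2.resize(i,(400,400),interpolation=cv2.INTER_CUBIC),alpha=1.6,beta=15)
cv2.imwrite('pics/c0.png',np.hstack([f(a),f(b)]))
# base plate mask top
g=cv2.cvtColor(S['top']['color'],cv2.COLOR_BGR2GRAY);print(g[180:262:6,155:215:4])
E
```

```text
[[ 46  42  47  44  43 205  48  45  46  45  45  45  45  46  44]
 [ 46  45  47  43  45  45  43  45  47  45  47  45  45  46  45]
 [ 46  44  46 100 122 100 100 100  98  98  99  98  43  45  45]
 [ 48  44  43 100 100  94 100  98  98  94  96 100  35  44  45]
 [ 45  47  44 100 102  99  57  68  64  50  48  53  33  41  31]
 [ 44  45  40 102 101 103 100  97  99 101  99  98  35  45  32]
 [ 46  46  43 103 182  99  94 100  98  98 100 100  37  46  30]
 [ 43  45  49 100 149 102  58  54  33  87  53  53  33  33  34]
 [ 44  44  57  49 143 101  60  40  77  53  54  53  31  34  35]
 [ 45  46  75 101 140 100  79  45  81  55  52  55  32  29  33]
 [ 43  46  91 100  57 104  93  97  97  99  53  51  32  34  34]
 [ 44  44  96 205 102 204  70  96  99  98 165  70  47  42  40]
 [ 46  45  43  45  50  62  65  72  76  84  94  48  43  46  45]
 [ 46  45  45  49  43  45  45  46  45  46  45  45  44  45  46]]
```

View pics/c0.png

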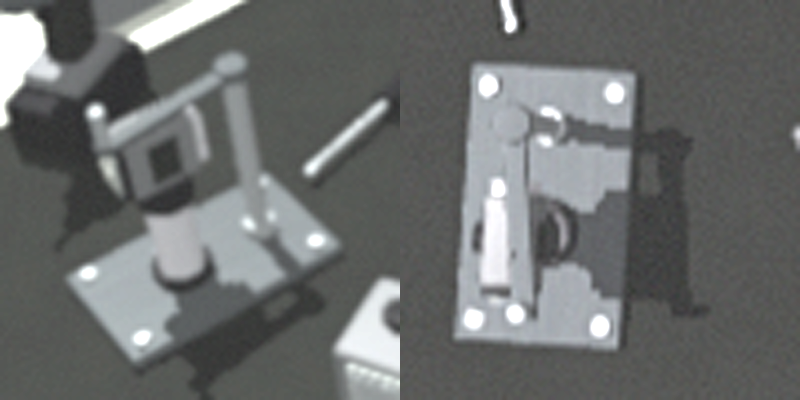

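The crop shows the plate corners (472,64), (636,72), (618,348), (455,340), the hinge cap (512,122), the pin top (515,313) and the white head edge at about (496,245). Mast +x points up in the image and the button side is left.

```bash
cat >> h.py <<'E'
def load(f):
    P=pickle.load(open(f,'rb'));return P
E
python3 - <<'E'
from h import *
S=load('s0.pkl');T=S['top'];D=S['side']
uv=lambda x,y:((x-400+.5)/(400/90)-.5+150,(y+.5)/(400/90)-.5+175)
sd=lambda x,y:((x+.5)/4-.5+125,(y+.5)/4-.5+125)
C=[onz(T,uv(*p),12)[:2] for p in[(472,64),(636,72),(618,348),(455,340)]]
print(np.round(C,1),[np.linalg.norm(C[i]-C[(i+1)%4]).round(1) for i in range(4)])
ex=(C[0]+C[1])/2-(C[3]+C[2])/2;yaw=np.arctan2(ex[1],ex[0])
R=np.array([[np.cos(yaw),-np.sin(yaw)],[np.sin(yaw),np.cos(yaw)]])
O=np.mean(C,0)-R@[17.5,0]
print('yaw',yaw,'O',O)
print('hinge',O+R@[70,0],onz(T,uv(512,122),176)[:2]);print('pin',O+R@[-40,0],onz(T,uv(515,313),206)[:2])
# side bolts/pin checks
M=lambda p:np.r_[O+R@p[:2],p[2]]
pts=np.array([M(p) for p in[(-40,0,206),(70,0,176),(-75,55,12),(-75,-55,12),(110,-55,12),(0,20,139),(0,0,164)]])
for s,o,k in((D,(125,125),4),(T,(150,175),400/90)): print(((proj(s,pts)-o+.5)*k).round(0).tolist())
# bystanders footprint approx
u=lambda x,y:((x+.5)*.64-.5,(y+.5)*.64-.5)
print('driver',onz(T,u(175,330),40),'top of driver',onz(T,u(145,330),195),onz(T,u(167,385),180),'disp',onz(T,u(398,328),100))
E
```

```text
[[600.7 281.7]
 [596.3 171.9]
 [412.7 181.7]
 [416.9 290.4]] [np.float64(109.9), np.float64(183.9), np.float64(108.7), np.float64(184.0)]
yaw -0.050467279515474806 O [489.17781532 232.29815917]
hinge [559.08869112 228.76694901] [559.91059629 228.90512998]
pin [449.22874344 234.31599354] [449.77622994 221.05523078]
[[85.0, 101.0], [231.0, 67.0], [65.0, 276.0], [134.0, 361.0], [342.0, 244.0], [141.0, 134.0], [148.0, 122.0]]
[[92.0, 314.0], [113.0, 124.0], [55.0, 340.0], [219.0, 350.0], [237.0, 73.0], [82.0, 238.0], [108.0, 242.0]]
driver [534.02443548 434.17658548  40.        ] top of driver [534.36869421 440.40265915 195.        ] [442.57844307 406.05466789 180.        ] disp [541.4108025   18.64192862 100.        ]
```

Emit:
{"op": "drive_tool", "data": {"commands": [0,0,-0.006,0,0,-0.082,0,0,0,-0.006,0,0,-0.082,0,0,0,-0.006,0,0,-0.082,0,0,0,-0.006,0,0,-0.082,0,0,0,-0.006,0,0,-0.082,0]}}

```text
time_s: 0.78
ee_pos: [286.7, 583.3, 434.5]
eef_rot: [-0.069, -3.141, 0.001]
wrist_force: [0.7, 0.0, -0.4]
gripper_width: 44.8
gripper_force: 0.0
```

Emit:
{"op": "drive_tool", "data": {"commands": [-0.018,-0.032,0,0,0,0,0,-0.018,-0.032,0,0,0,0,0,-0.018,-0.032,0,0,0,0,0,-0.018,-0.032,0,0,0,0,0,-0.018,-0.032,0,0,0,0,0]}}

```text
time_s: 1.4
ee_pos: [369.6, 418.1, 434.5]
eef_rot: [-0.074, -3.141, 0.0]
wrist_force: [0.4, 0.1, 0.2]
gripper_width: 1.4
gripper_force: 0.0
```

Emit:
{"op": "drive_tool", "data": {"commands": [-0.018,-0.032,0,0,0,0,0,-0.018,-0.032,0,0,0,0,0,-0.018,-0.032,0,0,0,0,0,-0.018,-0.032,0,0,0,0,0,-0.018,-0.032,0,0,0,0,0]}}

```text
time_s: 2.02
ee_pos: [451.9, 254.0, 434.6]
eef_rot: [-0.074, -3.141, 0.0]
wrist_force: [-0.4, -0.1, -0.6]
gripper_width: 0.3
gripper_force: 0.0
```

```bash
cat >> h.py <<'E'
O=np.array([489.2,232.3]);YAW=-0.048
def st(tip=True):
    s=robot.sense();c,n=np.cos(YAW),np.sin(YAW);d=s['ee_pos'][:2]-O
    Rm=Ro.from_rotvec(s['eef_rot']).as_matrix()
    print('t',round(s['time_s'],2),'mast xy',(c*d[0]+n*d[1]).round(1),(-n*d[0]+c*d[1]).round(1),'tipz',round(s['ee_pos'][2]-182,1),'yawY',np.arctan2(-Rm[0,1],Rm[1,1]).round(4),'tilt',Rm[:2,2].round(4),'w',round(s['gripper_width'],1),'gf',np.round(s['gripper_force'],1),'F',np.round(s['wrist_force'],1))
E
python3 -c "from h import *;st()"
```

```text
t 2.02 mast xy -38.3 19.9 tipz 252.6 yawY -0.0468 tilt [-0.0001 -0.    ] w 0.3 gf 0.0 F [-0.4 -0.1 -0.6]
```

Emit:
{"op": "drive_tool", "data": {"commands": [0,0,0.014,0,0,0,0,0,0,0.014,0,0,0,0,0,0,0.014,0,0,0,0,0,0,0.014,0,0,0,0,0,0,0.012,0,0,0,0]}}

```text
time_s: 2.65
ee_pos: [451.2, 255.7, 365.5]
eef_rot: [-0.072, -3.14, 0.001]
wrist_force: [-0.1, -0.5, 0.9]
gripper_width: 0.5
gripper_force: 0.0
```

```bash
python3 - <<'E'
from h import *
st()
S={n:robot.snapshot(n) for n in("side","top")}
a=S['side']['color'][110:210,115:215];b=S['top']['color'][175:265,150:240]
f=lambda i:cv2.convertScaleAbs(cv2.resize(i,(400,400),interpolation=cv2.INTER_CUBIC),alpha=1.6,beta=15)
cv2.imwrite('pics/c1.png',np.hstack([f(a),f(b)]))
for d in (20,):
  last=None
  for th in np.arange(.1,1.61,.15):
    p=np.array([70-110*np.cos(th)-d*np.sin(th),-110*np.sin(th)+d*np.cos(th)]);
    print(round(th,2),p.round(1),None if last is None else (p-last).round(1));last=p
E
```

```text
t 2.65 mast xy -39.1 21.6 tipz 183.5 yawY -0.0458 tilt [-0.0006 -0.0004] w 0.5 gf 0.0 F [-0.1 -0.5  0.9]
0.1 [-41.4   8.9] None
0.25 [-41.5  -7.8] [ -0.1 -16.8]
0.4 [-39.1 -24.4] [  2.4 -16.6]
0.55 [-34.2 -40.4] [  4.9 -16. ]
0.7 [-27.  -55.6] [  7.2 -15.1]
0.85 [-17.6 -69.4] [  9.4 -13.9]
1.0 [ -6.3 -81.8] [ 11.4 -12.3]
1.15 [  6.8 -92.2] [ 13.1 -10.5]
1.3 [  21.3 -100.6] [14.5 -8.4]
1.45 [  36.9 -106.8] [15.6 -6.1]
1.6 [  53.2 -110.5] [16.3 -3.7]
```

View pics/c1.png

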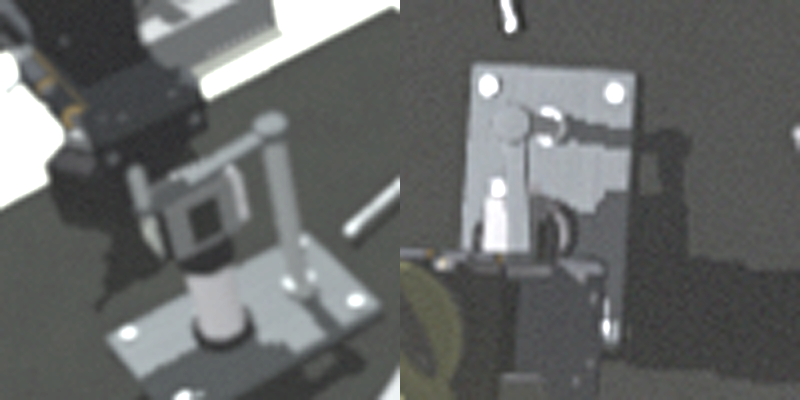

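The fingers (left crop, about (90,180)) stand just behind the pin at (140,180) on its +y side. Now I'll push it along the arc.

Emit:
{"op": "drive_tool", "data": {"commands": [0.002,-0.013,0,0,0,0,0,0,-0.017,0,0,0,0,0,-0.002,-0.0165,0,0,0,0,0,-0.005,-0.016,0,0,0,0,0,-0.007,-0.015,0,0,0,0,0]}}

```text
time_s: 3.38
ee_pos: [460.7, 176.4, 367.5]
eef_rot: [0.074, 3.138, 0.003]
wrist_force: [2.2, 4.1, -0.4]
gripper_width: 0.6
gripper_force: 1.8
```

Emit:
{"op": "drive_tool", "data": {"commands": [-0.0095,-0.014,0,0,0,0,0,-0.0115,-0.0125,0,0,0,0,0,-0.013,-0.0105,0,0,0,0,0,-0.0145,-0.0085,0,0,0,0,0,-0.0155,-0.006,0,0,0,0,0]}}

```text
time_s: 4.0
ee_pos: [522.4, 122.1, 366.4]
eef_rot: [-0.074, -3.14, 0.001]
wrist_force: [-1.4, 0.1, -0.7]
gripper_width: 0.2
gripper_force: 0.5
```

```bash
python3 - <<'E'
from h import *
st()
S={n:robot.snapshot(n) for n in("side","top")}
a=S['side']['color'][110:210,125:225];b=S['top']['color'][175:265,150:240]
f=lambda i:cv2.convertScaleAbs(cv2.resize(i,(400,400),interpolation=cv2.INTER_CUBIC),alpha=1.6,beta=15)
cv2.imwrite('pics/c2.png',np.hstack([f(a),f(b)]))
E
```

```text
t 4.0 mast xy 38.4 -108.5 tipz 184.4 yawY -0.0471 tilt [-0.001  -0.0007] w 0.2 gf 0.5 F [-1.4  0.1 -0.7]
```

View pics/c2.png

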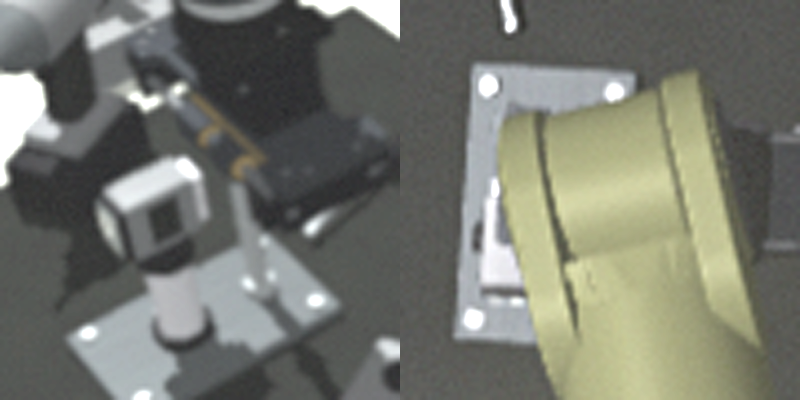

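The head is uncovered and the bar lies off to the −y side under the gripper. I'll push slightly further, back off and rise.

Emit:
{"op": "drive_tool", "data": {"commands": [-0.005,-0.001,0,0,0,0,0,-0.005,0,0,0,0,0,0,0.01,0,0,0,0,0,0,0.005,0,-0.03,0,0,0,0,0,0,-0.05,0,0,0,0]}}

```text
time_s: 4.72
ee_pos: [514.9, 122.8, 446.2]
eef_rot: [-0.071, -3.137, 0.001]
wrist_force: [0.3, 1.0, 0.1]
gripper_width: 0.5
gripper_force: 0.0
```

Emit:
{"op": "drive_tool", "data": {"commands": [0.006,0.02,0,0,0,0,100,0.007,0.022,0,0,0,0,100,0.007,0.022,0,0,0,0,100,0.007,0.022,0,0,0,0,100,0.007,0.022,0,0,0,0,100]}}

```text
time_s: 5.35
ee_pos: [486.3, 232.8, 447.2]
eef_rot: [0.072, 3.14, 0.002]
wrist_force: [0.0, 0.3, 0.0]
gripper_width: 42.2
gripper_force: 0.0
```

```bash
python3 - <<'E'
from h import *
st()
S={n:robot.snapshot(n) for n in("side","wrist")}
pickle.dump(S,open('s3.pkl','wb'))
a=S['side']['color'][110:210,125:225]
f=lambda i:cv2.convertScaleAbs(cv2.resize(i,(400,400),interpolation=cv2.INTER_CUBIC),alpha=1.6,beta=15)
cv2.imwrite('pics/c3.png',np.hstack([f(a),cv2.copyMakeBorder(cv2.resize(S['wrist']['color'],(400,300)),0,100,0,0,0)]))
E
```

```text
t 5.35 mast xy -2.9 0.4 tipz 265.2 yawY -0.0456 tilt [0.0006 0.0011] w 42.2 gf 0.0 F [0.  0.3 0. ]
```

View pics/c3.png

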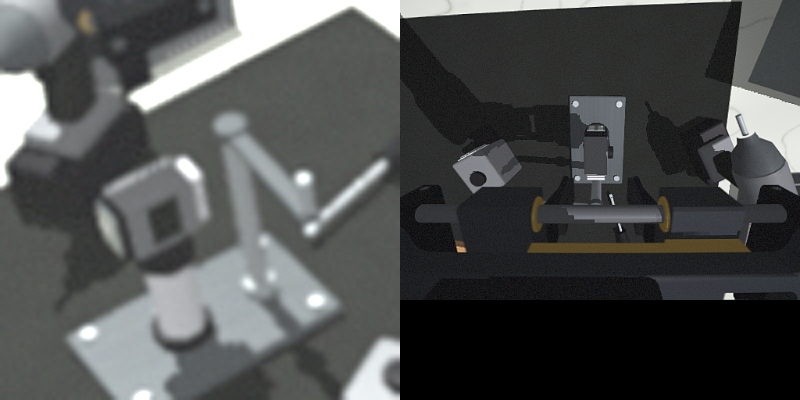

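Left: the head is free, hinge cap at (230,122), pin top at (303,178). Right (wrist): head at about (597,152), button at (610,152).

```bash
python3 - <<'E'
from h import *
S=load('s3.pkl');D=S['side'];W=S['wrist']
P=onz(D,((303.5)/4-.5+125,(178.5)/4-.5+110),206)[:2]-O
c,n=np.cos(YAW),np.sin(YAW);m=np.array([c*P[0]+n*P[1],-n*P[0]+c*P[1]]);print('pin mast',m,'theta',np.arctan2(-m[1],70-m[0]))
R=np.array([[c,-n],[n,c]])
for dy in(0,):
  pts=[np.r_[O+R@np.array(p[:2]),p[2]] for p in [(-28,16,164),(28,16,164),(28,-16,164),(-28,-16,164),(0,24,139),(-75,55,12),(110,55,12),(110,-55,12)]]
  print(proj(W,pts).round(1).tolist())
im=W['color'][140:250,210:300]
cv2.imwrite('pics/w3.png',cv2.convertScaleAbs(cv2.resize(im,(490,600),interpolation=cv2.INTER_CUBIC),alpha=1.6,beta=15))
E
```

```text
pin mast [  62.53508389 -111.36146111] theta 1.5038632513494103
[[268.2, 173.9], [267.2, 224.9], [237.5, 224.7], [236.7, 173.7], [273.7, 193.5], [290.0, 122.7], [285.3, 234.3], [221.3, 234.0]]
```

View pics/w3.png

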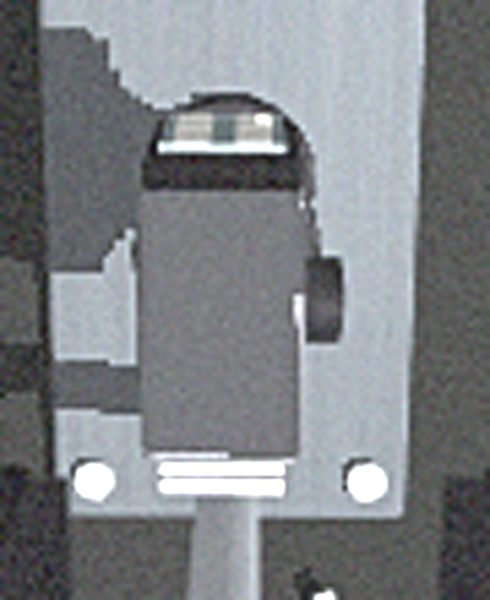

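The head's top face spans crop columns 143–300, rows 190–453, so it sits about 1–2 mm toward −y of my estimate and its yaw is good. Bar angle is 1.50. Centring, then descending with the fingers open.

Emit:
{"op": "drive_tool", "data": {"commands": [-0.003,-0.0015,0,0,0,0,100,0,0,0.01,0,0,0,100,0,0,0.02,0,0,0,100,0,0,0.02,0,0,0,100,0,0,0.02,0,0,0,100]}}

```text
time_s: 6.08
ee_pos: [490.6, 228.7, 375.5]
eef_rot: [-0.076, -3.14, 0.001]
wrist_force: [-0.1, 0.1, -0.2]
gripper_width: 86.3
gripper_force: 0.0
```

```bash
python3 -c "from h import *;st()"
```

```text
t 6.08 mast xy 1.6 -3.5 tipz 193.5 yawY -0.0487 tilt [-0.0004 -0.0005] w 86.3 gf 0.0 F [-0.1  0.1 -0.2]
```

Emit:
{"op": "drive_tool", "data": {"commands": [0.001,0.002,0.016,0,0,0,100,0,0,0.016,0,0,0,100,0,0,0.016,0,0,0,100,0,0,0.012,0,0,0,100,0,0,0.012,0,0,0,100]}}

```text
time_s: 6.7
ee_pos: [489.6, 232.0, 304.1]
eef_rot: [0.073, 3.14, 0.0]
wrist_force: [-0.3, 0.1, -0.4]
gripper_width: 87.2
gripper_force: 0.0
```

Emit:
{"op": "drive_tool", "data": {"commands": [0,0,0,0,0,0,60,0,0,0,0,0,0,56,0,0,0,0,0,0,52,0,0,0,0,0,0,50,0,0,0,0,0,0,50]}}

```text
time_s: 7.32
ee_pos: [489.6, 232.0, 305.0]
eef_rot: [0.073, 3.14, 0.0]
wrist_force: [0.0, -0.2, 0.3]
gripper_width: 47.1
gripper_force: 0.0
```

```bash
python3 -c "
from h import *
st();S=robot.snapshot('wrist');cv2.imwrite('pics/w4.png',cv2.convertScaleAbs(cv2.resize(S['color'],(768,576)),alpha=1.6,beta=15))"
```

```text
t 7.33 mast xy 0.4 -0.3 tipz 123.0 yawY -0.0468 tilt [0.0005 0.0003] w 47.1 gf 0.0 F [ 0.  -0.2  0.3]
```

View pics/w4.png

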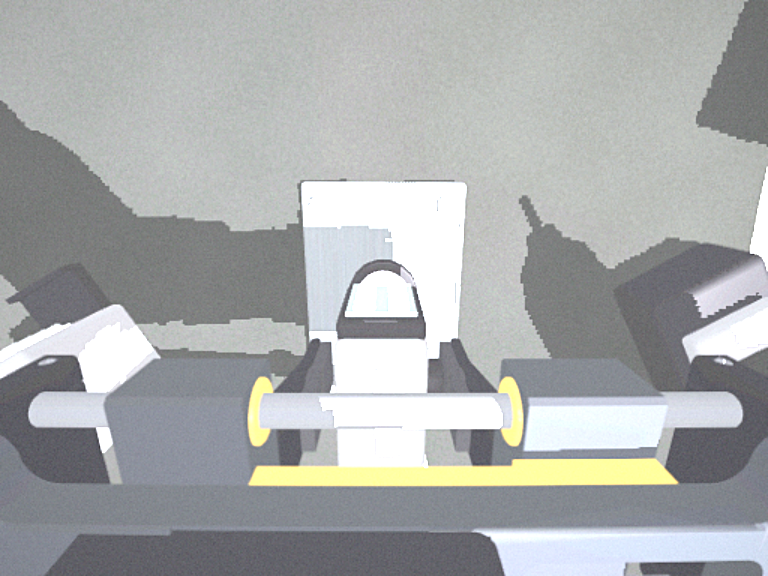

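The head (columns 332–427) is between the fingers (320, 452), about 2 mm left of centre. Shift −1 mm in y and squeeze.

Emit:
{"op": "drive_tool", "data": {"commands": [0,-0.001,0.001,0,0,0,45,0,0,0,0,0,0,30,0,0,0,0,0,0,0,0,0,0,0,0,0,0,0,0,0,0,0,0,0]}}

```text
time_s: 8.0
ee_pos: [489.6, 230.7, 304.3]
eef_rot: [0.074, 3.14, 0.0]
wrist_force: [-1.5, -0.7, 5.6]
gripper_width: 31.8
gripper_force: 30.0
```

```bash
python3 -c "from h import *;st()"
```

```text
t 8.0 mast xy 0.5 -1.6 tipz 122.3 yawY -0.0473 tilt [0.0004 0.0001] w 31.8 gf 30.0 F [-1.5 -0.7  5.6]
```

Emit:
{"op": "drive_tool", "data": {"commands": [0,0,-0.002,0,0,0,0,0,0,-0.004,0,0,0,0,0,0,-0.004,0,0,0,0,0,0,-0.005,0,0,0,0,0,0,-0.005,0,0,0,0]}}

```text
time_s: 8.62
ee_pos: [489.5, 230.8, 324.0]
eef_rot: [0.074, 3.141, -0.001]
wrist_force: [1.9, 0.5, -3.7]
gripper_width: 31.9
gripper_force: 30.0
```

```bash
python3 -c "from h import *;st()"
```

```text
t 8.62 mast xy 0.4 -1.5 tipz 142.0 yawY -0.047 tilt [ 0.     -0.0004] w 31.9 gf 30.0 F [ 1.9  0.5 -3.7]
```

It moves up with 3.7 N of pull, so it is unlocked. Continuing.

Emit:
{"op": "drive_tool", "data": {"commands": [0,0,-0.008,0,0,0,0,0,0,-0.008,0,0,0,0,0,0,-0.008,0,0,0,0,0,0,-0.008,0,0,0,0,0,0,-0.008,0,0,0,0]}}

```text
time_s: 9.25
ee_pos: [489.5, 230.8, 364.3]
eef_rot: [0.074, 3.141, -0.0]
wrist_force: [2.2, -0.9, -3.6]
gripper_width: 31.7
gripper_force: 30.0
```

Emit:
{"op": "drive_tool", "data": {"commands": [0,0,-0.008,0,0,0,0,0,0,-0.008,0,0,0,0,0,0,-0.008,0,0,0,0,0,0,-0.008,0,0,0,0,0,0,-0.008,0,0,0,0]}}

```text
time_s: 9.88
ee_pos: [489.5, 230.8, 404.2]
eef_rot: [-0.074, -3.141, 0.001]
wrist_force: [4.2, -0.7, -5.2]
gripper_width: 32.2
gripper_force: 30.0
```

```bash
python3 -c "
from h import *
st();S=robot.snapshot('side');cv2.imwrite('pics/s5.png',cv2.convertScaleAbs(cv2.resize(S['color'][60:210,90:250],(800,600)),alpha=1.5,beta=15))"
```

```text
t 9.88 mast xy 0.3 -1.4 tipz 222.2 yawY -0.0469 tilt [-0.0001 -0.0003] w 32.2 gf 30.0 F [ 4.2 -0.7 -5.2]
```

View pics/s5.png

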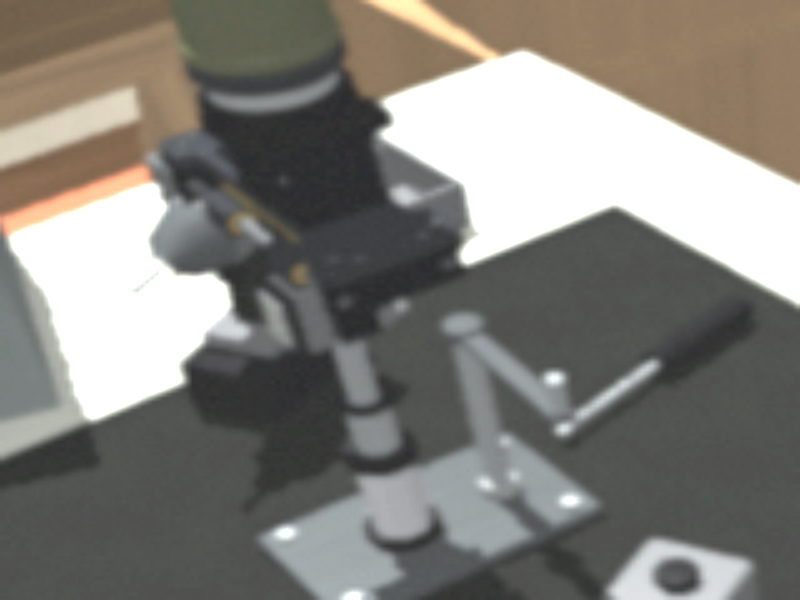

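Both sections are coming out (middle section at (378,430), top section at (355,370)) and the bar is clear. Now the last 20 mm.

Emit:
{"op": "drive_tool", "data": {"commands": [0,0,-0.006,0,0,0,0,0,0,-0.005,0,0,0,0,0,0,-0.004,0,0,0,0,0,0,-0.003,0,0,0,0,0,0,-0.002,0,0,0,0]}}

```text
time_s: 10.55
ee_pos: [489.5, 230.9, 423.9]
eef_rot: [-0.074, -3.141, 0.0]
wrist_force: [1.3, -1.7, -4.8]
gripper_width: 31.7
gripper_force: 30.0
```

Emit:
{"op": "drive_tool", "data": {"commands": [0,0,-0.001,0,0,0,0,0,0,0,0,0,0,0,0,0,0,0,0,0,0,0,0,0,0,0,0,0,0,0,0,0,0,0,0]}}

```text
time_s: 11.18
ee_pos: [489.5, 230.9, 424.5]
eef_rot: [-0.074, -3.14, 0.0]
wrist_force: [2.8, -2.7, -6.9]
gripper_width: 32.1
gripper_force: 30.0
```

```bash
python3 -c "from h import *;st()"
```

```text
t 11.18 mast xy 0.3 -1.4 tipz 242.5 yawY -0.0468 tilt [-0.0002 -0.0003] w 32.1 gf 30.0 F [ 2.8 -2.7 -6.9]
```

Emit:
{"op": "drive_tool", "data": {"commands": [0,0,-0.001,0,0,0,0,0,0,-0.001,0,0,0,0,0,0,0,0,0,0,0,0,0,0,0,0,0,0,0,0,0,0,0,0,0]}}

```text
time_s: 11.8
ee_pos: [489.4, 231.0, 424.7]
eef_rot: [-0.074, -3.139, 0.002]
wrist_force: [5.9, -0.4, -16.7]
gripper_width: 32.0
gripper_force: 30.0
```

```bash
python3 -c "
from h import *
st();S=robot.snapshot('side');cv2.imwrite('pics/s6.png',cv2.convertScaleAbs(cv2.resize(S['color'][60:210,90:250],(800,600)),alpha=1.5,beta=15))"
```

```text
t 11.8 mast xy 0.3 -1.3 tipz 242.7 yawY -0.047 tilt [-0.0018 -0.0012] w 32.0 gf 30.0 F [  5.9  -0.4 -16.7]
```

View pics/s6.png

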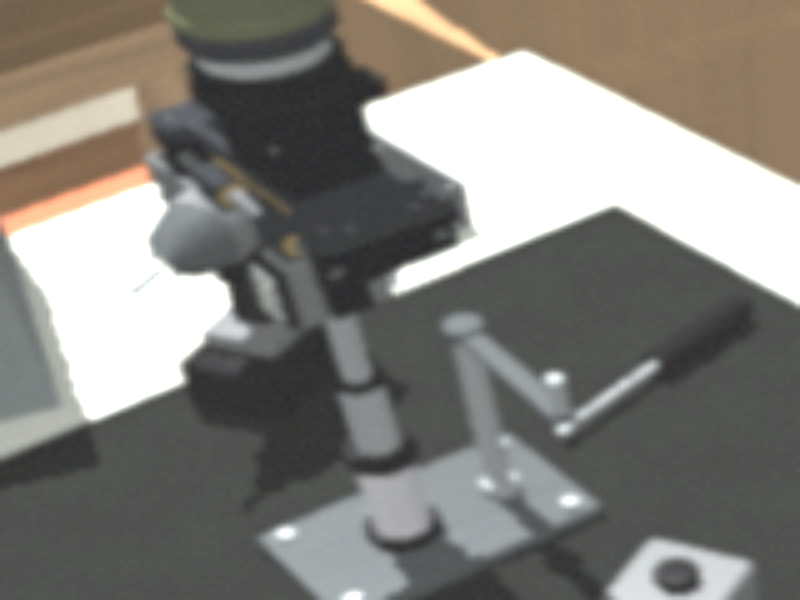

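The force has risen to 17 N and the height has stopped increasing, so the mast is at its second stop. Both sections show fully out and the bar is clear. Handing in.

```bash
python3 -c "
from h import *
print(robot.hand_in())"
```

```text
the job is handed in; nothing more can be done
None
```

I handed the job in at about 12 s, without seeing the verdict: the bar is swung to about 1.5 rad, and the head, 120 mm up at the second stop, is held with a 30 N grip that keeps the button in; no bystander was touched.

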